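# Reset the length stop of a knife-grinding jig

## Robot

A 6-joint arm with a two-finger parallel gripper is mounted at the origin on the work surface. World frame = base frame: x ahead of the robot, y to its left, z up, the work surface at z = 0. Lengths are in m, angles in rad, forces in N, time in s.
With the tool pointing down it reaches from about 0.425 to 0.95 m from the base axis. Payload 3.5 kg.
Tool frame: the origin (TCP) lies between the finger pads, 19 mm behind the fingertips; this is the grasp point; z points along the fingers, y is the direction in which the jaws open and shut (so a half turn about z gives the same grasp; the last joint's range is limited). The gripper opens to 85 mm and grips with 20 to 120 N. Pads are 22 mm wide; open, the fingers measure 114 mm over their backs; the gripper's body (76 mm by 85 mm) begins 54 mm behind the grasp point. The pads swing forward as they close: fully open they stand 13 mm farther back than shut.
Start: joints at [-1.44, 0.286, 1.577, -0, 1.279, -0.15], TCP at [0.187, -0.649, 0.25] pointing down, gripper open.
Joint ranges: [-2.77, 2.77], [-0.9, 2.22], [0.21, 2.48], [-1.53, 4.67], [0.24, 2.81], [-2.84, 2.84]. Speed limits (rad/s): [2.79, 2.79, 3.14, 3.14, 3.14, 3.14].

## Interface

Orientations are given as a unit quaternion [x, y, z, w].
In Python, from plant import * gives the robot as it stands.
- The arm moves only by the shell command python3 -m jog 'ROWS' [FORCE]. ROWS is a JSON object of lists of equal length, an entry for each row: "travel": the shift along the world's x, y, z in mm, a list of three; "dr": the turn, a rotation vector about the world's x, y, z in degrees, a list of three; "jaw": the closure in counts, from 0 (fully open) to 255 (shut). In form: {"travel": [[x, y, z], ...], "dr": [[wx, wy, wz], ...], "jaw": [jaw, ...]}. A call has 1 to 5 rows; each row shifts and turns the commanded pose from where the row before left it; what a row does not reach is not made up. A row lasts 1/12 s, in which the tool goes at most 41.7 mm and 7.16 degrees, less where a joint would pass 70% of its speed; a pose out of reach is approached as far as the arm can. A call is refused whole if a number of a shift passes 41.7 or a number of a turn 7.16, either way. A call with a gripper value outside its range is refused whole. The fingers move at their own pace and stop on an object; FORCE is the grip in N (left out, the last holds). Time passes only in rows, so rows that do not move let the fingers close. It gives the time, the measured TCP pose, the force and the opening at its end, in the units of the state.
- get_state(): the state, without advancing time (a new reading comes with each control period).
- read_camera(name): name is "scene" or "top" or "wrist"; returns the picture (400x640x3 uint8, red, green, blue); there is no depth.
- camera_info(name): a dict with "K" (3x3 intrinsics, pixels), "R" (3x3) and "t" (3): a world point X has camera coordinates R X + t; the wrist camera has in their place "mount" (4x4, takes a point from camera to tool coordinates, whose origin is the TCP and whose axes are the flange's). Camera axes: x right, y down, z forward; pixel columns grow to the right and rows downward; lengths in m; the calibration is good to about 2 mm. A picture is of the moment at which its call begins: read the wrist's pose just before it. camera_info takes no time and is no camera call.
- sign_off(): hands the job in, once; it reports no verdict.
The state is a dict: "time": time; "qpos": joint angles; "dq": joint speeds; "joint_efforts": joint torques, N m; "eef_pos": TCP position; "tcp_rot": TCP orientation; "contact_force": force on the tool from outside, world axes, zero at the start; "wrist_torque": the same for the moment, N m; "opening": opening from 0.0 (shut) to 1.0 (fully open).
Only numpy, scipy, OpenCV 4.12 (cv2) and the standard library are available. Lean on these libraries where they do the work, as an engineer would, in place of code of your own. Each camera call takes 0.05 s, during which the arm holds its last target. There are 200 camera calls.

## Task

Set the sliding stop on the grinding jig to the steel knife blank lying in its channel: slacken the clamp knob completely, slide the stop gently towards the blank until the blank is held snug with no play between the stop and the end post on its side, then turn the knob up tight again so that the stop is firmly clamped there. The blank may lie on either side of the stop; leave the wooden handle scale on the other side and the things on the bench where they are, and do not ram the blank.

Things in the scene. Friction and masses are not known exactly. Their poses are not given: they have to be found in the camera images.
- jig: Fixed steel jig, base plate 150 x 540 x 14 mm. Origin: centre of the underside; y runs along the jig, x across it. Guide rail 30 mm wide at x = -35 mm, top at z = 34 mm; its end blocks, beyond y = +-257 mm, reach z = 44 mm. Work channel 40 mm wide at x = +35 mm, floor at z = 14 mm, side lips 8 mm high, closed by an end post at each end.
- post_left (a point): Foot of the inner face of the end post at the channel's +y end (jig x 35, y +255, z 14 mm); posts are 28 mm high. Axes as the jig's.
- post_right (a point): The same for the end post at the -y end (jig y -255 mm).
- stop_mid (a point): Aluminium sliding stop. This point: centre of the top of its main block (60 x 80 x 38 mm, jig z 36 to 74 mm, jig x -35 mm); axes as the jig's. A nose as long (80 mm in y) reaches over the channel to jig x +52 mm, top z 56 mm, and down to 1.5 mm above its floor. So the stop's faces lie 40 mm from this point along y; the main block's y faces can be pushed with closed fingertips.
- carriage (a joint): Position of the stop along the jig's y (m), 0 at mid-length, range -0.12 to 0.12, starting within 0.03 of 0. With the clamp slack it slides with about 3 N of friction; clamped, it holds against roughly half the clamping force.
- knob_grip (a point): Clamp knob: black bar 72 x 16 mm, 22 mm high (jig z 82 to 104 mm), turning about the upright axis through the middle of the stop; it never reaches past the stop's y faces. This point: on the axis, jig z 99 mm, a good TCP height for a grip across the 16 mm (fingertips up to 19 mm lower clear the block); x along the bar, z up. Below it: a 22 mm stem, a 36 mm washer 2 mm high.
- knob_axis (a point): Foot of the knob's axis on the block's top (jig z 74 mm), turning with the knob. Clockwise from above tightens. The bar's heading when tight differs from start to start. It starts clamped, 0.2 to 1.1 rad short of its solid tight end; 1.8 rad anticlockwise from there is always slack; the solid slack end comes after 1.5 to 2.4 rad. It stays where it is left and may need regrasping.
- pad: Clamp pad inside the stop, hidden, pressed on the rail by the knob (origin on the knob's axis). Tight end to slack end is 2.6 rad of knob. Over the last 1.9 rad before the tight end the clamping force grows from 0 to nearly 60 N (31 N per rad); the knob turns with 0.15 to 0.4 N m all along, and well over 1 N m is felt at the tight end: turned up to there it is firm. Firm means 45 N or more.
- blank: Loose steel knife blank, 36 mm wide (x), 140 mm long (y), 6 mm thick, 0.2 kg or so, flat in the channel. Origin: middle of its length, underside; its ends are at y = +-70 mm, the point towards +y (18 to 20 mm wide at the end), the narrower tang with three holes towards -y. It starts 5 to 20 mm short of its end post, on either side of the stop.
- scale: Loose brown wooden handle scale, 36 x 120 x 18 mm (length along y), in the channel on the other side of the stop. Origin: centre of its underside.
- wheel: Loose spare grinding wheel, 140 mm in diameter, 22 mm thick, lying on the bench; origin at the centre of its underside. To be left alone.
- jar: Loose jar of compound, 70 mm in diameter, 90 mm high, upright; origin at the centre of its base. To be left alone.
- wrench: Loose steel wrench, 190 mm long, lying on the bench; origin at the middle of its underside. To be left alone.
Not all that is in view belongs to the job. What is shaped like the blank but blue, green or orange is not meant.

How it is judged:
On the way, in this order (a step that is already met when the one before it is completed fails the run):
1. the clamp is slackened until its pad no longer presses on the rail (contact force between pad and jig below 1 N), for 0.1 s.
2. with the clamp slack, the stop is pushed up so that the blank is snug between stop and end post (contact force between pad and jig below 10 N and ((y of blank in the frame of jig above 0.183 m and y of blank in the frame of stop_mid between 0 and 0.112 m) or (y of blank in the frame of jig below -0.183 m and y of blank in the frame of stop_mid between -0.112 and 0 m)) and z of blank in the frame of jig between 0.011 and 0.018 m and x of blank in the frame of jig between 0.029 and 0.041 m), for 0.2 s.
At the end, for the whole second after the job is handed in: The blank lies flat in the channel within 2 mm of its end post and the stop within 2 mm of the blank's other end, the stop is at rest and clamped with at least 45 N, and the wooden scale is within 12 mm of where it was (((y of blank in the frame of jig above 0.183 m and y of blank in the frame of stop_mid between 0 and 0.112 m) or (y of blank in the frame of jig below -0.183 m and y of blank in the frame of stop_mid between -0.112 and 0 m)) and z of blank in the frame of jig between 0.011 and 0.018 m and x of blank in the frame of jig between 0.029 and 0.041 m and contact force between pad and jig above 45 N and linear speed of blank below 0.01 m/s and not (velocity of joint carriage above 0.003 m/s) and not (velocity of joint carriage below -0.003 m/s) and distance of scale from where it was at the start of the episode below 0.012 m); the robot touches nothing.
It fails at once if the blank is rammed: squeezed with more than 45 N from each end (contact force between blank and jig above 90 N).
It fails at once if the wooden scale is shifted more than 12 mm (distance of scale from where it was at the start of the episode above 0.012 m).
It fails at once if a thing on the bench is shifted more than 20 mm (distance of any of wheel, jar, wrench from where it was at the start of the episode above 0.02 m).
It also fails if it takes over 72 s, if anything falls off the work surface, if the arm or the gripper's body presses on something with over 40 N, if the wrist force passes 120 N, or if a joint passes its speed limit or range.

## Working session

There is one attempt and no reset: what is moved stays moved. The work goes in short steps, Python scripts to look and compute and a shell command to move; the robot and the scene stay as the last step left them, time stands still between calls to the robot, and variables do not carry over. Pictures are saved under pics/ and viewed, about 8 in all and at most 12, crops included, and the job is handed in when it is done.

```bash
mkdir -p pics; ls; python3 - <<'E'
from plant import *
import cv2
for n in("top","scene"):
    cv2.imwrite(f"pics/{n}0.png",read_camera(n)[:,:,::-1])
    c=camera_info(n);print(n,c)
print(camera_info("wrist"));print(get_state())
E
```

```text
pics
top {'K': array([[447.19486986,   0.        , 317.67600451],
       [  0.        , 447.19486986, 199.76634677],
       [  0.        ,   0.        ,   1.        ]]), 'R': array([[-0.02601796, -0.99961077, -0.01006834],
       [-0.99282552,  0.02701458, -0.11648046],
       [ 0.11670712,  0.00696552, -0.99314195]]), 't': array([0.01428559, 0.52253466, 1.50225807])}
scene {'K': array([[361.61861272,   0.        , 320.81719326],
       [  0.        , 361.61861272, 200.31231904],
       [  0.        ,   0.        ,   1.        ]]), 'R': array([[ 0.04411585,  0.9990173 , -0.00427002],
       [ 0.76857299, -0.03666959, -0.63871035],
       [-0.63823926,  0.02489543, -0.76943542]]), 't': array([-0.01157091, -0.35068151,  1.79007727])}
{'K': array([[314.35948817,   0.        , 314.96950474],
       [  0.        , 314.35948817, 197.85279564],
       [  0.        ,   0.        ,   1.        ]]), 'mount': array([[-7.19285862e-04, -9.44921509e-01, -3.27296233e-01,
         8.50411619e-02],
       [ 9.99999298e-01, -3.71523741e-04, -1.12504986e-03,
         1.13801410e-03],
       [ 9.4148549
[... 155 characters left out ...]
'time': 0.1, 'qpos': array([-1.43999967e+00,  2.87082162e-01,  1.57804024e+00, -2.29227998e-05,
        1.27861456e+00, -1.50001729e-01]), 'dq': array([ 4.23416276e-05, -1.54964643e-03, -3.59988566e-03, -1.51504864e-03,
       -8.46232413e-04, -1.53855038e-03]), 'joint_efforts': array([ 2.49696923e-04, -4.07298589e+01, -2.93700600e+01, -1.47788001e-04,
        3.42866289e-03,  1.08715085e-06]), 'eef_pos': array([ 0.1870062 , -0.64799337,  0.24877686]), 'tcp_rot': array([ 9.90159180e-01,  1.39941592e-01, -6.76333602e-07, -1.07221157e-03]), 'contact_force': array([0.93763806, 0.29755109, 0.70040846]), 'wrist_torque': array([ 0.00854839, -0.02429438,  0.00010216]), 'opening': 1.002645192786385}
```

View pics/top0.png

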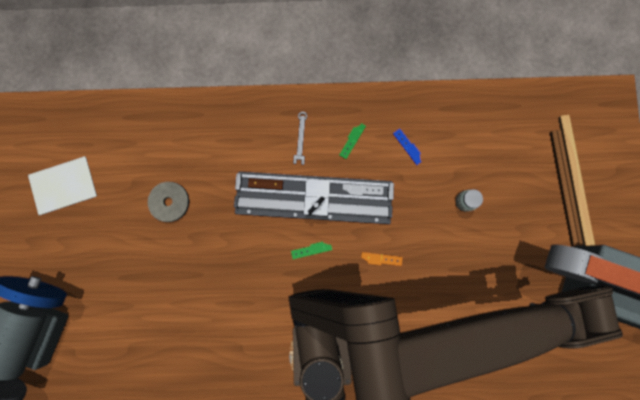

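View pics/scene0.png

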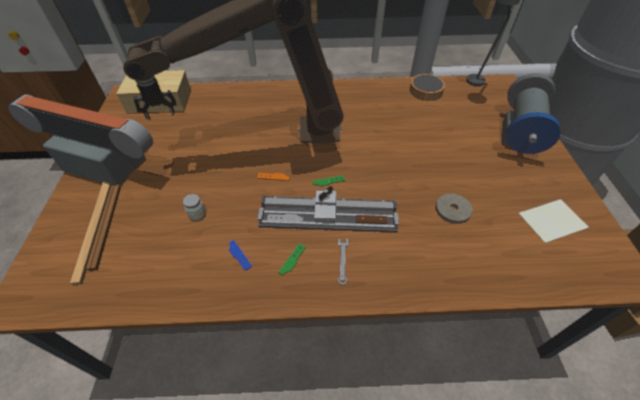

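The top view shows the jig from (235,172) to (393,222). The steel-grey blank lies at about (363,188), on the -y side of the stop. The brown scale is at (265,183) and the knob at (317,206). The blank-shaped decoys are green (352,141), blue (407,146), green (311,250) and orange (382,260). All are coloured and outside the channel, so the grey piece in the channel is the one meant. I'll confirm that with an enlarged crop.

```bash
cat > h.py <<'E'
from plant import *
import numpy as np, cv2
from scipy.spatial.transform import Rotation as Ro
def ray(n,px,st=None):
    c=camera_info(n);d=np.linalg.solve(c["K"],[px[0],px[1],1.])
    if n=="wrist":
        M=c["mount"];R=Ro.from_quat(st["tcp_rot"]).as_matrix()
        return st["eef_pos"]+R@M[:3,3],R@M[:3,:3]@d
    return -c["R"].T@c["t"],c["R"].T@d
def onz(n,px,z,st=None):
    o,d=ray(n,px,st);return o+d*(z-o[2])/d[2]
def tri(r1,r2):
    A=np.stack([r1[1],-r2[1]],1);s=np.linalg.lstsq(A,r2[0]-r1[0],rcond=None)[0]
    a=r1[0]+s[0]*r1[1];b=r2[0]+s[1]*r2[1];return (a+b)/2,np.linalg.norm(a-b)
E
python3 - <<'E'
from h import *
im=cv2.imread("pics/top0.png")
cv2.imwrite("pics/topc.png",cv2.resize(im[165:230,230:400],None,fx=4.6,fy=4.6,interpolation=cv2.INTER_CUBIC))
for p,z in(((235,172),.03),((393,182),.03),((317,206),.104),((317,181),.056)):print(p,onz("top",p,z))
print(tri(ray("top",(316,207)),ray("scene",(326,193))))
E
```

```text
(235, 172) [0.62730399 0.28389802 0.03      ]
(393, 182) [ 0.57725583 -0.26019587  0.03      ]
(317, 206) [0.49372869 0.00259558 0.104     ]
(317, 181) [0.58378949 0.0008229  0.056     ]
(array([0.49231658, 0.00827184, 0.08744793]), np.float64(0.004305244870910178))
```

View pics/topc.png

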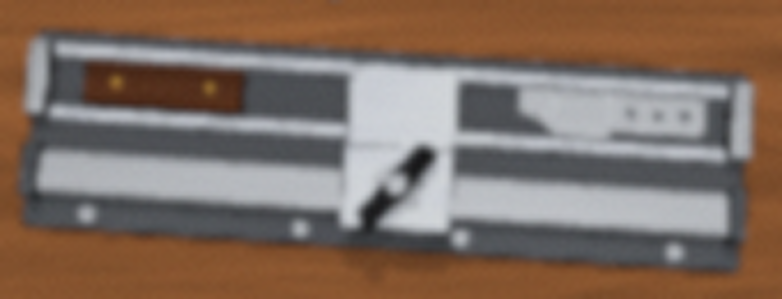

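The crop confirms it: the bare-steel blank is at crop (610,108), with its point towards the stop, three holes in the tang, and its tang towards the right (-y) post. The knob bar runs from (365,222) to (430,150), which is a world heading of about -42° or 138°. I'll approach with tool x at 138°, since the last joint then has room for both slackening and tightening.

```bash
J="python3 -m jog"
$J '{"travel":[[28,28,0],[28,28,0],[28,28,0],[28,28,0],[28,28,0]],"dr":[[0,0,7],[0,0,7],[0,0,7],[0,0,7],[0,0,7]],"jaw":[0,0,0,0,0]}'
$J '{"travel":[[28,28,0],[28,28,0],[28,28,0],[6,36,0],[6,36,0]],"dr":[[0,0,7],[0,0,7],[0,0,7],[0,0,7],[0,0,7]],"jaw":[0,0,0,0,0]}'
$J '{"travel":[[6,36,0],[6,36,0],[6,36,0],[6,36,0],[6,36,0]],"dr":[[0,0,7],[0,0,7],[0,0,7],[0,0,7],[0,0,7]],"jaw":[0,0,0,0,0]}'
$J '{"travel":[[6,36,-10],[6,36,-10],[10,36,-10],[10,36,-10],[0,0,0]],"dr":[[0,0,7],[0,0,7],[0,0,0],[0,0,0],[0,0,0]],"jaw":[0,0,0,0,0]}'
```

```text
time: 0.52
eef_pos: [0.3279, -0.5068, 0.2493]
tcp_rot: [0.901, 0.434, 0.0, -0.001]
contact_force: [0.4, -1.3, 0.9]
opening: 0.999
time: 0.93
eef_pos: [0.4239, -0.3506, 0.2493]
tcp_rot: [0.728, 0.685, 0.0, -0.001]
contact_force: [0.1, -0.2, 0.5]
opening: 1.003
time: 1.35
eef_pos: [0.4528, -0.1706, 0.2496]
tcp_rot: [0.489, 0.872, 0.0, -0.0]
contact_force: [2.0, -0.1, 0.2]
opening: 0.999
time: 1.77
eef_pos: [0.484, -0.023, 0.2073]
tcp_rot: [0.379, 0.925, 0.001, -0.003]
contact_force: [-0.9, 0.3, -1.0]
opening: 1.0
```

```bash
python3 - <<'E'
from h import *
s=get_state();np.save("s1.npy",s,allow_pickle=True);im=read_camera("wrist")[:,:,::-1]
cv2.imwrite("pics/w1.png",im);print(s["eef_pos"],s["tcp_rot"],s["qpos"])
E
```

```text
[ 0.48401462 -0.02295906  0.20731124] [ 3.79172684e-01  9.25321893e-01  8.65972071e-04 -2.59215340e-03] [-0.25832881 -0.09884843  2.07217632  0.00259463  1.17318065 -1.05232855]
```

View pics/w1.png

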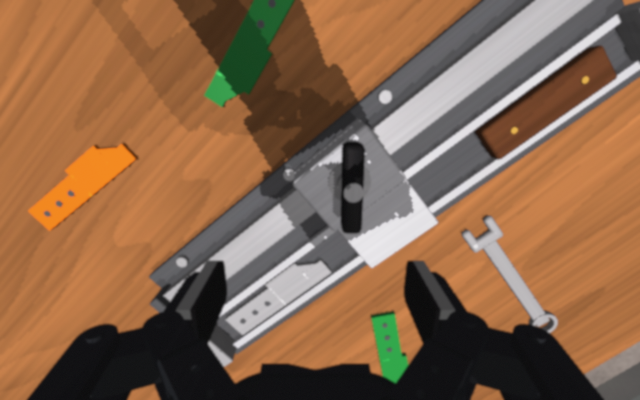

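The wrist view shows the knob bar from (352,143) to (352,232), with its centre disc at about (353,193). The blank is at (280,297), between the stop and the right post at (218,345). The scale is at (550,100). I'll measure the knob and stop next.

```bash
python3 - <<'E'
from h import *
s=np.load("s1.npy",allow_pickle=True).item();im=cv2.imread("pics/w1.png")
c=im[125:245,320:390];hsv=cv2.cvtColor(c,cv2.COLOR_BGR2HSV)
m=(hsv[...,2]<45).astype(np.uint8);n,l,st,ce=cv2.connectedComponentsWithStats(m);k=1+np.argmax(st[1:,4])
cnt=cv2.findContours((l==k).astype(np.uint8),0,2)[0][0];r=cv2.minAreaRect(cnt);bp=cv2.boxPoints(r)+[320,125];print(bp.round(1))
g=((hsv[...,2]>60)&(hsv[...,2]<150)).astype(np.uint8);
# disc: grey hole within convex hull of the bar
hull=np.zeros_like(m);cv2.fillPoly(hull,[cv2.convexHull(cnt)],1);g&=hull;n,l,st,ce=cv2.connectedComponentsWithStats(g);k=1+np.argmax(st[1:,4]);d=ce[k]+[320,125];print("disc",d,st[k])
print("tri",tri(ray("wrist",d,s),ray("top",(315.9,204.8))))
P=[onz("wrist",p,.104,s) for p in bp];print(np.round(P,4))
e=P[1]-P[0] if np.linalg.norm(P[1]-P[0])>np.linalg.norm(P[2]-P[1]) else P[2]-P[1];print("bar",np.degrees(np.arctan2(e[1],e[0])),np.linalg.norm(e),"disc@.106",onz("wrist",d,.106,s))
# jig in wrist: front block-corner etc.
for nm,p,z in(("nose corner far",(437,222),.056),("nose corner right",(372,267),.056),("post R inner",(222,340),.042),("plate corner",(151,278),.014),("blank tip end",(327,267),.02)):print(nm,onz("wrist",p,z,s).round(4))
Rx=Ro.from_quat(s["tcp_rot"]).as_matrix();print("toolx",np.degrees(np.arctan2(Rx[1,0],Rx[0,0])),"toolz",Rx[:,2])
# blank + scale ends in top
for nm,p,z in(("top blank tip",(518,100),.02),("tang end",(703,118),.02),("nose R edge",(459,100),.056),("nose L",(349,95),.056)):print(nm,onz("top",(p[0]/4.6+229.6,p[1]/4.6+164.6),z).round(4))
E
```

```text
[[339.3 230.8]
 [342.1 141.6]
 [363.3 142.3]
 [360.5 231.5]]
disc [353.06289308 192.5       ] [ 23  58  20  20 318]
tri (array([0.49694148, 0.00539577, 0.10745067]), np.float64(0.0015609502132179127))
[[ 0.5135 -0.0251  0.104 ]
 [ 0.4635  0.0247  0.104 ]
 [ 0.4746  0.0353  0.104 ]
 [ 0.5258 -0.0135  0.104 ]]
bar 135.18729831806274 0.07056775440318781 disc@.106 [0.49694568 0.00456592 0.106     ]
nose corner far [0.5909 0.0348 0.056 ]
nose corner right [ 0.5842 -0.0416  0.056 ]
post R inner [ 0.5432 -0.2318  0.042 ]
plate corner [ 0.4379 -0.2469  0.014 ]
blank tip end [ 0.5692 -0.0879  0.02  ]
toolx 135.43487545359292 toolz [-0.00414045  0.00356835 -0.99998506]
top blank tip [ 0.5685 -0.0857  0.02  ]
tang end [ 0.551  -0.2241  0.02  ]
nose R edge [ 0.5644 -0.0406  0.056 ]
nose L [0.5703 0.0402 0.056 ]
```

The disc triangulates to (0.497, 0.005, 0.107), against a bar top of 0.104. The bar measures 70.6 mm at heading 135.2°, and the tool is at 135.4°. These all agree, so I'll descend and grip.

```bash
J="python3 -m jog"
$J '{"travel":[[7,14,-10],[6,14,-10],[0,0,-30],[0,0,-30],[0,0,-26]],"dr":[[0,0,0],[0,0,0],[0,0,0],[0,0,0],[0,0,0]],"jaw":[0,0,0,0,0]}'
$J '{"travel":[[0,0,0],[0,0,0],[0,0,0],[0,0,0],[0,0,0]],"dr":[[0,0,0],[0,0,0],[0,0,0],[0,0,0],[0,0,0]],"jaw":[0,255,255,255,255]}' 90
$J '{"travel":[[0,0,0],[0,0,0],[0,0,0],[0,0,0],[0,0,0]],"dr":[[0,0,0],[0,0,0],[0,0,0],[0,0,0],[0,0,0]],"jaw":[255,255,255,255,255]}'
python3 -c "
from h import *
s=get_state();print(s['qpos'],s['wrist_torque'])"
```

```text
time: 2.23
eef_pos: [0.498, -0.0014, 0.1029]
tcp_rot: [0.382, 0.924, -0.0, 0.0]
contact_force: [0.8, 0.2, -1.4]
opening: 1.002
time: 2.65
eef_pos: [0.4996, -0.0011, 0.1063]
tcp_rot: [0.382, 0.924, 0.0, 0.002]
contact_force: [-0.7, -0.0, 0.1]
opening: 0.454
time: 3.07
eef_pos: [0.5009, 0.0003, 0.1068]
tcp_rot: [0.382, 0.924, 0.002, 0.003]
contact_force: [3.5, 4.7, 4.6]
opening: 0.156
[-0.20367263  0.07081934  2.10976504  0.00368609  0.95416702 -0.99231565] [ 0.79485224 -0.27408453  0.06780018]
```

The tool sits about 6 mm off along the bar and 6 mm high, because the rows were cut short. I'll regrip centred and lower.

```bash
J="python3 -m jog"
$J '{"travel":[[0,0,0],[0,0,0],[0,0,0],[-4,5,-3],[0,0,-3]],"dr":[[0,0,0],[0,0,0],[0,0,0],[0,0,0],[0,0,0]],"jaw":[120,120,120,120,120]}'
$J '{"travel":[[0,0,0],[0,0,0],[0,0,0],[0,0,0],[0,0,0]],"dr":[[0,0,0],[0,0,0],[0,0,0],[0,0,0],[0,0,0]],"jaw":[120,120,255,255,255]}' 90
$J '{"travel":[[0,0,0],[0,0,0],[0,0,0]],"dr":[[0,0,0],[0,0,0],[0,0,0]],"jaw":[255,255,255]}'
python3 -c "
from h import *
s=get_state();print(s['qpos'],s['wrist_torque'],s['opening'])
cv2.imwrite('pics/w2.png',read_camera('wrist')[:,:,::-1])"
```

```text
time: 3.48
eef_pos: [0.493, 0.0051, 0.0974]
tcp_rot: [0.382, 0.924, -0.0, -0.001]
contact_force: [-1.6, 0.4, 0.2]
opening: 0.529
time: 3.9
eef_pos: [0.4955, 0.0056, 0.0988]
tcp_rot: [0.383, 0.924, 0.002, 0.001]
contact_force: [3.8, 5.4, -0.8]
opening: 0.205
time: 4.15
eef_pos: [0.4955, 0.0056, 0.0987]
tcp_rot: [0.383, 0.924, 0.002, 0.001]
contact_force: [3.1, 5.1, 0.8]
opening: 0.202
[-0.19539508  0.0741477   2.12403807  0.00451117  0.94005712 -0.98361185] [ 0.85274864 -0.44690256 -0.01780567] 0.20194982394264738
```

View pics/w2.png

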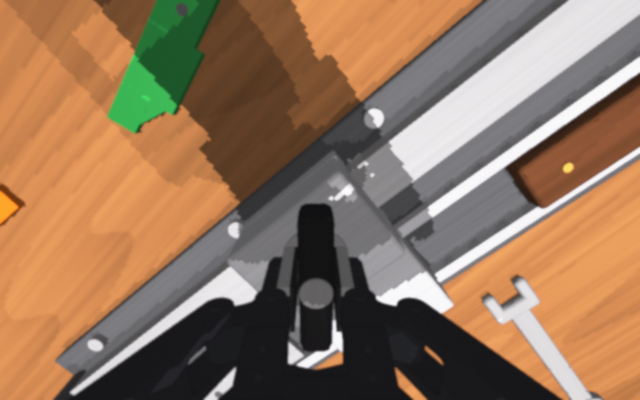

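The fingers hold the bar squarely about its centre disc at (316,293). I'll turn it anticlockwise while watching the torque.

```bash
J="python3 -m jog"; T='from h import *
s=get_state();h=Ro.from_quat(s["tcp_rot"]).as_matrix();print("HEAD",np.degrees(np.arctan2(h[1,0],h[0,0]))%360,s["wrist_torque"].round(2),s["qpos"][5].round(2))'; echo "$T">t.py
$J '{"travel":[[0,0,0],[0,0,0],[0,0,0],[0,0,0],[0,0,0]],"dr":[[0,0,5],[0,0,5],[0,0,5],[0,0,5],[0,0,5]],"jaw":[255,255,255,255,255]}'; python3 t.py
$J '{"travel":[[0,0,0],[0,0,0],[0,0,0],[0,0,0],[0,0,0]],"dr":[[0,0,5],[0,0,5],[0,0,5],[0,0,5],[0,0,5]],"jaw":[255,255,255,255,255]}'; python3 t.py
$J '{"travel":[[0,0,0],[0,0,0],[0,0,0],[0,0,0],[0,0,0]],"dr":[[0,0,5],[0,0,5],[0,0,5],[0,0,5],[0,0,5]],"jaw":[255,255,255,255,255]}'; python3 t.py
```

```text
time: 4.62
eef_pos: [0.4953, 0.0051, 0.0986]
tcp_rot: [0.172, 0.985, 0.001, 0.001]
contact_force: [2.8, 3.2, -0.6]
opening: 0.199
HEAD 160.23405759094229 [ 0.51 -0.41 -0.19] -1.42
time: 5.03
eef_pos: [0.4952, 0.0047, 0.0985]
tcp_rot: [-0.046, 0.999, 0.0, 0.002]
contact_force: [2.7, 0.5, -1.4]
opening: 0.199
HEAD 185.24283848609255 [ 0.24 -0.38 -0.19] -1.86
time: 5.45
eef_pos: [0.4953, 0.0043, 0.0985]
tcp_rot: [-0.261, 0.965, -0.0, 0.002]
contact_force: [3.1, 0.8, -1.1]
opening: 0.203
HEAD 210.25253847181784 [ 0.07 -0.5  -0.16] -2.3
```

```bash
J="python3 -m jog"
$J '{"travel":[[0,0,0],[0,0,0],[0,0,0]],"dr":[[0,0,4],[0,0,4],[0,0,4]],"jaw":[255,255,255]}'; python3 t.py
$J '{"travel":[[0,0,0],[0,0,0]],"dr":[[0,0,4],[0,0,4]],"jaw":[255,255]}'; python3 t.py
$J '{"travel":[[0,0,0],[0,0,0]],"dr":[[0,0,4],[0,0,3]],"jaw":[255,255]}'; python3 t.py
```

```text
time: 5.7
eef_pos: [0.4955, 0.0042, 0.0985]
tcp_rot: [-0.36, 0.933, -0.001, 0.002]
contact_force: [2.7, 0.3, -2.0]
opening: 0.204
HEAD 222.20711184923752 [-0.   -0.54 -0.23] -2.5
time: 5.87
eef_pos: [0.4956, 0.0041, 0.0985]
tcp_rot: [-0.424, 0.906, -0.001, 0.002]
contact_force: [3.6, -1.0, -2.7]
opening: 0.201
HEAD 230.20413476670916 [-0.13 -0.63 -0.41] -2.64
time: 6.03
eef_pos: [0.4953, 0.004, 0.0986]
tcp_rot: [-0.477, 0.879, -0.001, 0.002]
contact_force: [3.0, -1.2, -1.8]
opening: 0.198
HEAD 237.02217445920832 [-0.18 -0.36 -1.07] -2.76
```

The torque jumped to -1.07 N m at +102°, so this is the slack end, which puts the tight end near heading 88°. I'll back off 10° for wrist range, still well inside the slack zone. Then I'll drag the stop by the knob along jig -y, slowly, with force checks. About 58 mm of travel is expected.

```bash
J="python3 -m jog"
$J '{"travel":[[0,0,0],[0,0,0],[0,0,0],[0,0,0],[0,0,0]],"dr":[[0,0,-4],[0,0,-4],[0,0,-4],[0,0,0],[0,0,0]],"jaw":[255,255,255,255,255]}';python3 t.py
$J '{"travel":[[-0.2,-2,0],[-0.4,-4,0],[-0.4,-4,0],[-0.4,-4,0],[-0.4,-4,0]],"dr":[[0,0,0],[0,0,0],[0,0,0],[0,0,0],[0,0,0]],"jaw":[255,255,255,255,255]}';python3 t.py
$J '{"travel":[[-0.4,-4,0],[-0.4,-4,0],[-0.4,-4,0],[-0.4,-4,0],[-0.4,-4,0]],"dr":[[0,0,0],[0,0,0],[0,0,0],[0,0,0],[0,0,0]],"jaw":[255,255,255,255,255]}';python3 t.py
```

```text
time: 6.45
eef_pos: [0.495, 0.0043, 0.0986]
tcp_rot: [-0.384, 0.923, -0.001, 0.001]
contact_force: [2.1, -0.1, 0.6]
opening: 0.202
HEAD 225.14035497230643 [ 0.03 -0.31 -0.12] -2.56
time: 6.87
eef_pos: [0.4933, -0.0133, 0.0986]
tcp_rot: [-0.384, 0.924, -0.0, 0.002]
contact_force: [4.4, 2.2, 0.4]
opening: 0.201
HEAD 225.11169312203864 [ 0.54 -0.6  -0.01] -2.59
time: 7.28
eef_pos: [0.4914, -0.0334, 0.0986]
tcp_rot: [-0.383, 0.924, -0.0, 0.002]
contact_force: [4.4, 2.9, -0.8]
opening: 0.203
HEAD 225.099331334787 [ 0.67 -0.69 -0.02] -2.63
```

The stop slides at about 3 N with 38 mm done. I'll slow down now.

```bash
J="python3 -m jog"
$J '{"travel":[[-0.2,-2,0],[-0.2,-2,0],[-0.2,-2,0],[-0.2,-2,0],[-0.2,-2,0]],"dr":[[0,0,0],[0,0,0],[0,0,0],[0,0,0],[0,0,0]],"jaw":[255,255,255,255,255]}'
$J '{"travel":[[-0.1,-1,0],[-0.1,-1,0],[-0.1,-1,0],[0,0,0]],"dr":[[0,0,0],[0,0,0],[0,0,0],[0,0,0]],"jaw":[255,255,255,255]}'
$J '{"travel":[[-0.1,-1,0],[-0.1,-1,0],[0,0,0]],"dr":[[0,0,0],[0,0,0],[0,0,0]],"jaw":[255,255,255]}'
```

```text
time: 7.7
eef_pos: [0.4905, -0.0432, 0.0986]
tcp_rot: [-0.383, 0.924, -0.0, 0.002]
contact_force: [5.2, 3.8, 0.2]
opening: 0.198
time: 8.03
eef_pos: [0.4902, -0.0463, 0.0986]
tcp_rot: [-0.383, 0.924, -0.0, 0.002]
contact_force: [6.0, 3.0, -0.4]
opening: 0.2
time: 8.28
eef_pos: [0.49, -0.0483, 0.0986]
tcp_rot: [-0.383, 0.924, -0.0, 0.002]
contact_force: [5.2, 3.4, 0.4]
opening: 0.203
```

```bash
J="python3 -m jog"
$J '{"travel":[[-0.1,-1,0],[-0.1,-1,0],[0,0,0]],"dr":[[0,0,0],[0,0,0],[0,0,0]],"jaw":[255,255,255]}'
$J '{"travel":[[-0.1,-1,0],[0,0,0]],"dr":[[0,0,0],[0,0,0]],"jaw":[255,255]}'
$J '{"travel":[[-0.1,-1,0],[0,0,0]],"dr":[[0,0,0],[0,0,0]],"jaw":[255,255]}'
$J '{"travel":[[-0.1,-1,0],[0,0,0]],"dr":[[0,0,0],[0,0,0]],"jaw":[255,255]}'
```

```text
time: 8.53
eef_pos: [0.4898, -0.0503, 0.0986]
tcp_rot: [-0.383, 0.924, -0.0, 0.002]
contact_force: [5.0, 3.7, 0.3]
opening: 0.202
time: 8.7
eef_pos: [0.4897, -0.0513, 0.0986]
tcp_rot: [-0.383, 0.924, -0.0, 0.002]
contact_force: [5.9, 3.2, 0.0]
opening: 0.202
time: 8.87
eef_pos: [0.4896, -0.0523, 0.0986]
tcp_rot: [-0.383, 0.924, -0.0, 0.002]
contact_force: [5.1, 3.4, -0.5]
opening: 0.2
time: 9.03
eef_pos: [0.4895, -0.0532, 0.0986]
tcp_rot: [-0.383, 0.924, -0.0, 0.002]
contact_force: [5.6, 3.3, -1.4]
opening: 0.204
```

```bash
J="python3 -m jog"
$J '{"travel":[[-0.1,-1,0],[0,0,0]],"dr":[[0,0,0],[0,0,0]],"jaw":[255,255]}'
$J '{"travel":[[-0.1,-1,0],[0,0,0]],"dr":[[0,0,0],[0,0,0]],"jaw":[255,255]}'
$J '{"travel":[[-0.1,-1,0],[0,0,0]],"dr":[[0,0,0],[0,0,0]],"jaw":[255,255]}'
python3 - <<'E'
from h import *
im=read_camera("top")[:,:,::-1]
cv2.imwrite("pics/top2.png",cv2.resize(im[165:230,310:400],None,fx=8,fy=8,interpolation=cv2.INTER_CUBIC))
E
```

```text
time: 9.2
eef_pos: [0.4894, -0.0543, 0.0986]
tcp_rot: [-0.383, 0.924, -0.0, 0.002]
contact_force: [5.4, 3.5, 0.3]
opening: 0.201
time: 9.37
eef_pos: [0.4893, -0.0552, 0.0986]
tcp_rot: [-0.383, 0.924, -0.0, 0.002]
contact_force: [6.5, 3.4, -0.5]
opening: 0.201
time: 9.53
eef_pos: [0.4893, -0.0563, 0.0986]
tcp_rot: [-0.383, 0.924, -0.0, 0.002]
contact_force: [5.7, 3.3, -0.3]
opening: 0.201
```

View pics/top2.png

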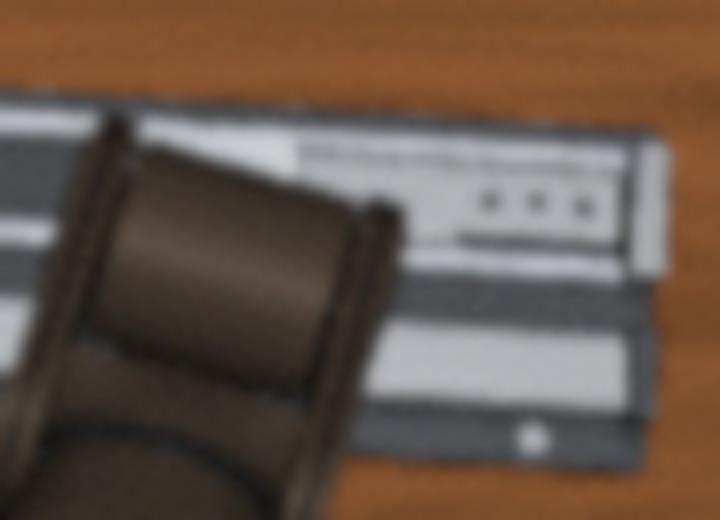

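The crop shows the tang end at x≈615 and the post at about 633. A few millimetres remain, part of which is the visible post face, so I'll continue in 1 mm steps.

```bash
J="python3 -m jog"
$J '{"travel":[[-0.1,-1,0],[0,0,0]],"dr":[[0,0,0],[0,0,0]],"jaw":[255,255]}' | grep -E "eef|force"
$J '{"travel":[[-0.1,-1,0],[0,0,0]],"dr":[[0,0,0],[0,0,0]],"jaw":[255,255]}'| grep -E "eef|force"
$J '{"travel":[[-0.1,-1,0],[0,0,0]],"dr":[[0,0,0],[0,0,0]],"jaw":[255,255]}'| grep -E "eef|force"
```

```text
eef_pos: [0.4892, -0.0572, 0.0986]
contact_force: [6.5, 2.7, -0.0]
eef_pos: [0.489, -0.0582, 0.0985]
contact_force: [6.4, 3.0, -0.6]
eef_pos: [0.489, -0.0593, 0.0986]
contact_force: [5.4, 2.7, -1.3]
```

```bash
J="python3 -m jog"
$J '{"travel":[[-0.1,-1,0],[0,0,0]],"dr":[[0,0,0],[0,0,0]],"jaw":[255,255]}' | grep -E "eef|force"
$J '{"travel":[[-0.1,-1,0],[0,0,0]],"dr":[[0,0,0],[0,0,0]],"jaw":[255,255]}'| grep -E "eef|force"
$J '{"travel":[[-0.1,-1,0],[0,0,0]],"dr":[[0,0,0],[0,0,0]],"jaw":[255,255]}'| grep -E "eef|force"
```

```text
eef_pos: [0.489, -0.0596, 0.0986]
contact_force: [6.0, 4.4, -0.1]
eef_pos: [0.4889, -0.0598, 0.0986]
contact_force: [7.0, 8.8, 0.3]
eef_pos: [0.4889, -0.06, 0.0985]
contact_force: [7.4, 11.3, 0.3]
```

The TCP stopped advancing at y≈-0.0597 and the force rose from 3 to 11 N, so the blank is against the post. I'll hold and check with a picture.

```bash
J="python3 -m jog"
$J '{"travel":[[0,0,0],[0,0,0],[0,0,0],[0,0,0]],"dr":[[0,0,0],[0,0,0],[0,0,0],[0,0,0]],"jaw":[255,255,255,255]}' | grep -E "eef|force"
python3 - <<'E'
from h import *
a=cv2.resize(read_camera("top")[165:215,330:400,::-1],None,fx=8,fy=8,interpolation=cv2.INTER_CUBIC)
w=read_camera("wrist")[:,:,::-1]
W=np.full((580,640,3),0,np.uint8);W[:180,:280]=cv2.resize(a,(280,180));W[180:,:]=w
cv2.imwrite("pics/c3.png",W);
b=np.zeros((400,560,3),np.uint8);cv2.imwrite("pics/top3.png",a)
E
```

```text
eef_pos: [0.4889, -0.06, 0.0985]
contact_force: [7.9, 11.4, 0.7]
```

View pics/c3.png

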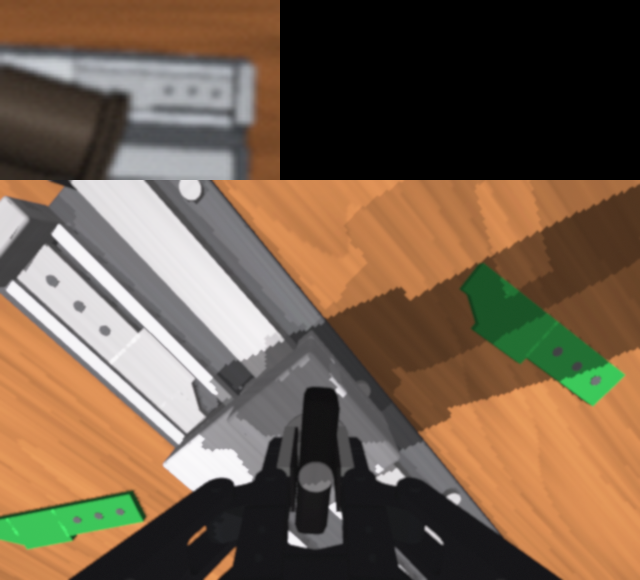

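The wrist view shows the blank flat in the channel, its tang end against the post at about (35,245) and its tip at the nose face at about (200,400). Now I'll tighten clockwise, keeping the light push.

```bash
J="python3 -m jog"
$J '{"travel":[[0,0,0],[0,0,0],[0,0,0],[0,0,0],[0,0,0]],"dr":[[0,0,-5],[0,0,-5],[0,0,-5],[0,0,-5],[0,0,-5]],"jaw":[255,255,255,255,255]}'| grep -E "eef|force";python3 t.py
$J '{"travel":[[0,0,0],[0,0,0],[0,0,0],[0,0,0],[0,0,0]],"dr":[[0,0,-5],[0,0,-5],[0,0,-5],[0,0,-5],[0,0,-5]],"jaw":[255,255,255,255,255]}'| grep -E "eef|force";python3 t.py
```

```text
eef_pos: [0.4885, -0.0595, 0.0985]
contact_force: [7.2, 13.4, 2.2]
HEAD 199.78972994496453 [ 2.25 -1.    0.19] -2.25
eef_pos: [0.4884, -0.0588, 0.0986]
contact_force: [5.7, 15.0, 4.3]
HEAD 174.77952548614286 [ 2.74 -0.98  0.23] -1.82
```

```bash
J="python3 -m jog"
$J '{"travel":[[0,0,0],[0,0,0],[0,0,0],[0,0,0],[0,0,0]],"dr":[[0,0,-5],[0,0,-5],[0,0,-5],[0,0,-5],[0,0,-5]],"jaw":[255,255,255,255,255]}'| grep -E "eef|force";python3 t.py
$J '{"travel":[[0,0,0],[0,0,0],[0,0,0],[0,0,0],[0,0,0]],"dr":[[0,0,-5],[0,0,-5],[0,0,-5],[0,0,-5],[0,0,-5]],"jaw":[255,255,255,255,255]}'| grep -E "eef|force";python3 t.py
$J '{"travel":[[0,0,0],[0,0,0],[0,0,0],[0,0,0],[0,0,0]],"dr":[[0,0,-5],[0,0,-5],[0,0,-5],[0,0,-5],[0,0,-5]],"jaw":[255,255,255,255,255]}'| grep -E "eef|force";python3 t.py
```

```text
eef_pos: [0.4886, -0.0582, 0.0988]
contact_force: [6.3, 18.4, 3.7]
HEAD 149.7701766269933 [ 3.16 -1.11  0.28] -1.38
eef_pos: [0.4891, -0.0577, 0.0989]
contact_force: [8.2, 19.8, 4.1]
HEAD 124.75743216972147 [ 3.46 -1.44  0.33] -0.95
eef_pos: [0.4898, -0.0574, 0.0991]
contact_force: [9.6, 21.4, 2.6]
HEAD 99.75055091786307 [ 3.57 -1.78  0.42] -0.51
```

```bash
J="python3 -m jog"
$J '{"travel":[[0,0,0],[0,0,0],[0,0,0]],"dr":[[0,0,-3],[0,0,-3],[0,0,-2]],"jaw":[255,255,255]}'| grep -E "eef|force";python3 t.py
$J '{"travel":[[0,0,0],[0,0,0]],"dr":[[0,0,-3],[0,0,-3]],"jaw":[255,255]}'| grep -E "eef|force";python3 t.py
$J '{"travel":[[0,0,0],[0,0,0]],"dr":[[0,0,-2],[0,0,-1]],"jaw":[255,255]}'| grep -E "eef|force";python3 t.py
```

```text
eef_pos: [0.49, -0.0574, 0.0992]
contact_force: [9.7, 20.9, 1.7]
HEAD 91.83913547283294 [ 3.59 -1.87  0.37] -0.37
eef_pos: [0.4902, -0.0574, 0.0992]
contact_force: [10.7, 21.3, 2.1]
HEAD 85.80684212181374 [ 3.63 -1.95  0.28] -0.27
eef_pos: [0.4903, -0.0575, 0.0992]
contact_force: [10.7, 22.2, 2.1]
HEAD 82.90243342259208 [ 3.6  -1.95  0.52] -0.22
```

```bash
J="python3 -m jog"
$J '{"travel":[[0,0,0],[0,0,0]],"dr":[[0,0,-2],[0,0,-2]],"jaw":[255,255]}'| grep -E "eef|force";python3 t.py
$J '{"travel":[[0,0,0],[0,0,0]],"dr":[[0,0,-2],[0,0,-1]],"jaw":[255,255]}'| grep -E "eef|force";python3 t.py
```

```text
eef_pos: [0.4904, -0.0575, 0.0992]
contact_force: [12.3, 23.0, 1.3]
HEAD 79.13638360555058 [ 3.74 -2.08  1.33] -0.15
eef_pos: [0.49, -0.0591, 0.0992]
contact_force: [9.5, 15.5, 0.5]
HEAD 75.9993046893734 [ 2.35 -1.55  0.26] -0.09
```

The torque peaked at 1.33 N m against the solid end. It then fell as the pads slipped slightly on the bar, so the knob is at the tight end. I'll release and go up.

```bash
J="python3 -m jog"
$J '{"travel":[[0,0,0],[0,0,0],[0,0,0],[0,0,0],[0,0,0]],"dr":[[0,0,0],[0,0,0],[0,0,0],[0,0,0],[0,0,0]],"jaw":[0,0,0,0,0]}'
$J '{"travel":[[0,0,25],[0,0,30],[0,0,30],[0,0,25],[0,0,0]],"dr":[[0,0,0],[0,0,0],[0,0,0],[0,0,0],[0,0,0]],"jaw":[0,0,0,0,0]}'
python3 - <<'E'
from h import *
s=get_state();np.save("s4.npy",s,allow_pickle=True);cv2.imwrite("pics/w4.png",read_camera("wrist")[:,:,::-1])
E
```

```text
time: 14.43
eef_pos: [0.4868, -0.0629, 0.0977]
tcp_rot: [0.788, 0.616, -0.001, -0.0]
contact_force: [-0.8, 1.0, 0.4]
opening: 0.894
time: 14.85
eef_pos: [0.4903, -0.0639, 0.2144]
tcp_rot: [0.788, 0.616, 0.003, 0.005]
contact_force: [1.2, -0.1, 1.6]
opening: 1.002
```

View pics/w4.png

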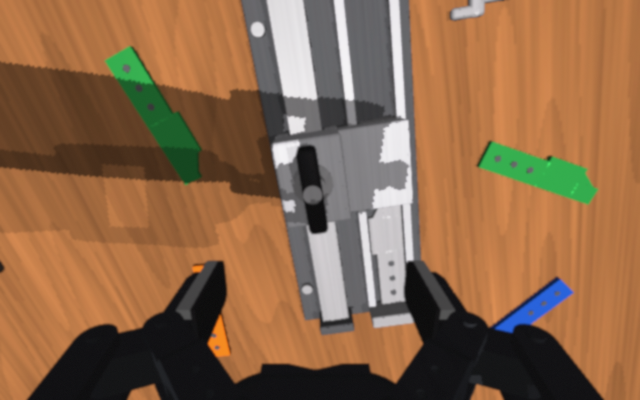

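The wrist view shows the bar at (313,190), the blank between the nose's lower edge (390,208) and the post (390,312), and no visible gaps. I'll measure the bar heading and the gaps.

```bash
python3 - <<'E'
from h import *
s=np.load("s4.npy",allow_pickle=True).item();im=cv2.imread("pics/w4.png")
c=im[135:245,285:345];m=(cv2.cvtColor(c,cv2.COLOR_BGR2HSV)[...,2]<45).astype(np.uint8)
n,l,st,ce=cv2.connectedComponentsWithStats(m);k=1+np.argmax(st[1:,4])
bp=cv2.boxPoints(cv2.minAreaRect(cv2.findContours((l==k).astype(np.uint8),0,2)[0][0]))+[285,135]
P=[onz("wrist",p,.104,s) for p in bp];e=max((P[1]-P[0],P[2]-P[1]),key=np.linalg.norm)
print("bar",np.degrees(np.arctan2(e[1],e[0]))%180,np.linalg.norm(e),np.mean(P,0))
t=onz("wrist",(372,210),.02,s);print("tip..post at floor",np.round([t,onz("wrist",(391,307),.02,s)],4))
z=im[195:335,355:425];cv2.imwrite("pics/w4c.png",cv2.resize(z,None,fx=4,fy=4,interpolation=cv2.INTER_CUBIC))
E
```

```text
bar 86.25122252171265 0.03355949532248926 [ 0.49348362 -0.03703714  0.104     ]
tip..post at floor [[ 0.5436 -0.1193  0.02  ]
 [ 0.5428 -0.2504  0.02  ]]
```

View pics/w4c.png

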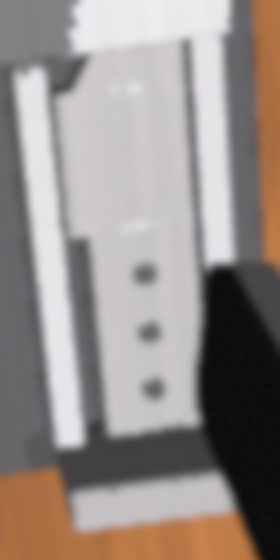

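The tang end lies on the foot of the post, and the tip runs under the nose edge. The bar heading is about 86° against an expected tight end of about 80–88°, and firm allows 27° short of that end. Handing in.

```bash
python3 -c "
from plant import *
print(sign_off())"
```

```text
the job is handed in; nothing more can be done
None
```

The job is handed in at about 15 s of the 72 s allowed; `sign_off()` gives no verdict. By my checks the blank is held snug between the stop and the right-hand (-y) post, and the knob is tight.

**What I did**
- **Slackening:** I turned the knob about 102° anticlockwise, until the torque rose to 1.07 N m at its slack end.
- **Sliding:** I slid the stop about 64 mm towards -y, dragging it by the gripped knob rather than pushing its face. The push was 3 N sliding and 11 N once the blank met the post.
- **Tightening:** I turned the knob clockwise to its tight end, where the torque reached 1.33 N m. I then opened the gripper and backed off upwards.

**What the last checks showed**
- **Blank:** It lies flat, with its tang on the foot of the post. The tip is partly hidden by the nose, so contact there rests on the force rise, not on sight.
- **Knob:** The final bar heading was about 86°, against 80–88° expected at the tight end. That reading came from only half the bar (33 mm of the 72 mm).
- **Clamping force:** I could not measure it. I infer it is over 45 N from the torque peak and the heading.
- **Push while tightening:** It grew to about 23 N, under the 45 N limit. The pads slipped slightly on the bar after the torque peak.
- **Stop travel:** It was 64 mm, against 58 mm estimated from the pictures.
- **Scale and bench things:** I did not re-measure them at the end. The arm felt no contact with them.

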